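# Ready the ice-cream maker for filling: cover back, lid on, cap off

## Task

Get the little ice-cream maker ready for filling: swing its hinged cover up by the barrel grip and lay it gently back against its stop, then set the lid on the mixing bowl with the measuring cap still sitting on the lid's neck, so that the lid lies level and fully home in the bowl's mouth. Then lift the cap alone straight off the neck without disturbing the lid, and finish while still holding the cap upright in the gripper, about 10 cm above where it sat. Leave the other things on the worktop where they are.

Things in the scene. Friction and masses are not known exactly. Their poses are not given: they have to be found in the camera images.
- machine: round white ice-cream maker, 148 mm in diameter, fixed to the worktop. Origin: centre of its underside; z up; its front (console with dial, and the cover's grip) faces its -x, the cover's hinge lies along its back (+x). Deck at 95 mm; closed cover reaches 174 mm. A metal bowl is fixed in the deck; the top of the dasher in it stays 16 mm below the bowl's rim.
- cover (a joint): opening angle of the machine's cover, a round white hood 144 mm in diameter, 77 mm high, with a clear window on top, about 0.35 kg. 0 = shut; grows as the front swings up and back; 1.75 rad = resting on its stop, about 10 degrees past upright. Light damped hinge: let go before about 1.1 rad it falls shut, beyond that it falls open by its own weight.
- cover_hinge (a point): middle of the cover's hinge axis, which is level, along the machine's y; 100 mm above the worktop, 78 mm behind the machine's centre. Its x, y, z axes are those of the machine.
- cover_grip (a point): centre of the cover's steel barrel grip: a cylinder 18 mm in diameter, 32 mm long, parallel to the hinge axis, 22 mm off the middle of the cover's front face on a 14 mm wide web. Can be pinched across its two ends from above and turns between the fingers. Shut: 112 mm above the worktop, 172 mm ahead of the hinge axis and 12 mm above it.
- bowl_mouth (a point): centre of the bowl's round mouth at the height of its rim, 103 mm above the worktop; mouth 94 mm inside diameter, rim 108 mm outside. z up. Mind the wall cupboards over the worktop: their fronts are at x = 0.53 m, from 0.45 m above the worktop upward.
- bowl_lid: white round lid, about 0.18 kg, loose. Origin: centre of underside; z up. From the bottom: skirt 88 mm in diameter (82 at the foot), z 0 to 12 mm, enters the bowl; disc 116 mm, z 12 to 18, rests on the rim; filler neck 56 mm, z 18 to 40, by which lid and cap are carried together; spout 37 mm, z 40 to 54, under the cap. Home: origin 12 mm below bowl_mouth.
- cap: grey ribbed measuring cap, a cup 46 mm in diameter and 30 mm tall, upside down over the lid's spout and standing loosely on the shoulder of the neck; about 0.04 kg. Origin: centre of its lower rim, 40 mm above the lid's origin when it sits on the neck; z up.
- honey_jar: jar of honey, 65 mm diameter, 100 mm tall; bystander. Origin: centre of underside.
- small_bowl: small flowered bowl with a lemon in it, 130 mm across, 64 mm tall; bystander. Origin: centre of underside.
- tumbler: glass tumbler, 81 mm diameter, 93 mm tall; bystander. Origin: centre of underside.
- tray_spoon: steel spoon lying flat, 199 x 41 x 16 mm, along its x; bystander.
- peeler: white-handled peeler lying flat, 170 x 25 x 18 mm, along its x; bystander.
- spatula: spatula lying flat, 311 x 52 x 16 mm, along its x; bystander.

How it is judged (in metres and radians):
On the way, in this order (a step that is already met when the one before it is completed fails the run):
1. the cover rests open on its stop (value of joint cover above 1.69 rad and velocity of joint cover below 0.2 rad/s), for 0.3 s.
2. the lid is fully home in the bowl's mouth, with the cap still on its neck (horizontal distance between bowl_lid and bowl_mouth below 0.006 m and z of bowl_lid in the frame of bowl_mouth below -0.008 m and angle between bowl_lid's own z axis and vertical below 0.05 rad and z of cap in the frame of bowl_lid below 0.044 m and horizontal distance between cap and bowl_lid below 0.006 m), for 0.3 s.
At the end, for the whole second after the job is handed in: Cover open on its stop (1.69 rad or more); lid home in the bowl (within 6 mm of its axis, 4 mm of the rim, level to 0.05 rad), untouched; the gripper alone holds the cap, still, upright within 0.3 rad, at least 6 cm above where it sat (value of joint cover above 1.69 rad and horizontal distance between bowl_lid and bowl_mouth below 0.006 m and z of bowl_lid in the frame of bowl_mouth below -0.008 m and angle between bowl_lid's own z axis and vertical below 0.05 rad and z of cap in the frame of bowl_mouth above 0.088 m and angle between cap's own z axis and vertical below 0.3 rad and contact force between the fingers and cap above 1 N and contact force between each of cap, the fingers and bowl_lid below 0.05 N and linear speed of cap below 0.03 m/s); the arm keeps its last pose, push and grip.
It fails at once if the cover is flung or dropped (swings faster than 2 rad/s on its way) (value of joint cover between 0.05 and 1.7 rad and (velocity of joint cover above 2 rad/s or velocity of joint cover below -2 rad/s)).
It fails at once if the cap is off the lid's neck while the lid is not home in the bowl (cap taken off too early, or the lid disturbed afterwards) (distance between cap and bowl_lid above 0.055 m and not (horizontal distance between bowl_lid and bowl_mouth below 0.006 m and z of bowl_lid in the frame of bowl_mouth below -0.008 m and angle between bowl_lid's own z axis and vertical below 0.05 rad)).
It fails at once if a bystander is shoved by more than 3 cm (distance of any of honey_jar, small_bowl, tumbler, tray_spoon, peeler, spatula from where it was at the start of the episode above 0.03 m).
It also fails if it takes over 72 s, if anything falls off the work surface, if the arm or the gripper's body presses on something with over 40 N, if the wrist force passes 120 N, or if a joint passes its speed limit or range.

## Robot

A 6-joint arm with a two-finger parallel gripper is mounted at the origin on a cart in front of the work surface, level with it; the furniture and walls round the work are solid. World frame = base frame: x ahead of the robot, y to its left, z up, the work surface at z = 0. Lengths are in m, angles in degrees, forces in N, time in s.
With the tool pointing down it reaches from about 0.375 to 0.9 m from the base axis. Payload 3.1 kg.
Tool frame: the origin (TCP) lies on the centre line of the jaws, within the pads' length; the fingertips stand 17 mm ahead of it and the grasp point (between the pads) lies 2 mm behind it; z points along the fingers, y is the line along which they close (so a half turn about z gives the same grasp; the last joint's range is limited). The gripper opens to 87 mm and grips with 3 to 60 N. Pads are 19 mm wide; open, the fingers measure 117 mm over their backs; the gripper's body (75 mm by 190 mm) begins 51 mm behind the grasp point.
Start: joints at [64.2, 30.224, 82.088, -0, 67.689, -10.227], TCP at [0.168, 0.602, 0.24] pointing down, gripper open.
Joint ranges: [-176.69, 176.69], [-43.24, 126.21], [12.49, 139.97], [-82, 262], [0, 151.66], [-163.58, 163.58]. Speed limits (degrees/s): [159.86, 159.86, 180, 180, 180, 180].

## Interface

Orientations are given as a 3x3 rotation matrix whose columns are the frame's x, y, z axes.
In Python, from rig import bot, imaging, finder gives the robot as it stands. The module is installed in compiled form; this text tells all that it offers.
- The arm moves only by the tool play_rows, never from a script. Its argument "motion" is a list that holds one entry, the list of rows, each a list of 6 numbers: the shift along the tool's x, y, z in m, then the turn, a rotation vector about the tool's x, y, z in degrees. In form: [[[dx, dy, dz, wx, wy, wz], ...]]. A call has 1 to 8 rows; each row is the pose to reach, as a shift and turn from the pose commanded when the call began, along the tool's axes at that moment; what a row does not reach only later rows make up. A row lasts 1/12 s, in which the tool goes at most 41.7 mm and 7.16 degrees, less where a joint would pass 70% of its speed; a pose out of reach is approached as far as the arm can. A call with a gripper value outside its range is refused whole. "fingers" is the finger opening in m, from 0 to 0.087, set as the call begins (left out, the last holds). The fingers move at their own pace and stop on an object; the grip force is fixed at half the most. Time passes only in rows, so rows that repeat a pose let the fingers close. It gives the time, the measured TCP pose, the force, the opening and the grip force at its end, in the units of the state.
- bot.read_state(): the state, without advancing time (a new reading comes with each control period).
- imaging.capture(name): name is "scene" or "side" or "wrist"; returns a dict with "frame" (420x560x3 uint8, red, green, blue), "camera_matrix" (3x3 intrinsics, pixels), "R" (3x3) and "t" (3): a world point X has camera coordinates R X + t. Camera axes: x right, y down, z forward; pixel columns grow to the right and rows downward; lengths in m; the calibration is good to about 2 mm. A picture is of the moment at which its call begins. There is no depth.
- bot.hand_in(): hands the job in; it is judged then, once.
Trained networks look in the newest picture that a camera, given by its name, has taken for a name from the list of things; names that differ only in an ending like _2 or _b are one class to them, and where a whole thing is asked for, a point or a joint stands for the part that bears it (a point fixed in the world has none). Each returns a list of dicts, best first, with "confidence" (0 to 1); they miss things now and then, are a little off and sometimes report something else, mostly with a low value. They report only what shows in the picture. A call takes as long as a camera call.
- finder.recognise(camera, name): "at" ([x, y, z] in m, in world coordinates, good to about 4 mm: the middle of the surface that is visible of it).
- finder.outline_of(camera, name): "pixels" (420x560 bool, what is visible of it).
The state is a dict: "time_s": time; "joint_positions": joint angles; "qvel": joint speeds; "tau": joint torques, N m; "position": TCP position; "tcp_rot": TCP orientation; "force": force on the tool from outside, world axes, zero at the start; "moment": the same for the moment, N m; "opening": opening from 0.0 (shut) to 1.0 (fully open); "grasp_force": force on a finger pad.
Only numpy, scipy, OpenCV 4.12 (cv2) and the standard library are available. Lean on these libraries where they do the work, as an engineer would, in place of code of your own. Each camera call takes 0.05 s, during which the arm holds its last target. There are 200 camera calls.

## Working session

There is one attempt and no reset: what is moved stays moved. The work goes in short steps, Python scripts to look and compute and a tool call to move; the robot and the scene stay as the last step left them, time stands still between calls to the robot, and variables do not carry over. Pictures are saved under pics/ and viewed, at most 11 in all, crops included, and the job is handed in when it is done.

Besides the shell and the picture viewer there is one more tool, called after "Call:" as name([rows], argument=value, ...), one row to a line, values as JSON. play_rows: Moves the arm, as the interface text tells. Its arguments: {"type":"object","properties":{"motion":{"type":"array"},"fingers":{"type":"number"}},"required":["motion"]}

```bash
mkdir -p pics; python3 - <<'E'
from rig import bot, imaging, finder
import cv2, numpy as np
np.set_printoptions(precision=4,suppress=True)
s=bot.read_state(); print(s['time_s'],s['position'],s['tcp_rot'])
ims=[]
for c in ["scene","side"]:
    r=imaging.capture(c); cv2.imwrite(f"pics/{c}0.png",r["frame"][:,:,::-1])
    print(c,r["camera_matrix"],r["R"],r["t"])
    for n in ["machine","cover","cover_grip","bowl_lid","cap","honey_jar","small_bowl","tumbler","tray_spoon","peeler","spatula"]:
        print(c,n,[(np.round(d["at"],4).tolist(),round(d["confidence"],2)) for d in finder.recognise(c,n)[:2]])
E
```

```text
0.0 [0.1674 0.6014 0.2386] [[-0.9633  0.2684 -0.0009]
 [ 0.2684  0.9633 -0.0019]
 [ 0.0004 -0.0021 -1.    ]]
scene [[382.7953   0.     283.9461]
 [  0.     382.7953 208.345 ]
 [  0.       0.       1.    ]] [[ 0.5157 -0.8566 -0.0161]
 [-0.5172 -0.2963 -0.803 ]
 [ 0.6831  0.4224 -0.5958]] [-0.3421  0.3285  0.7561]
scene machine [([0.3947, 0.2158, 0.1169], 0.67), ([0.4044, 0.2246, 0.1598], 0.32)]
scene cover [([0.4027, 0.2268, 0.1549], 0.62)]
scene cover_grip []
scene bowl_lid [([0.4039, -0.2161, 0.016], 0.7)]
scene cap [([0.4105, -0.205, 0.0696], 0.64)]
scene honey_jar [([0.5648, -0.1015, 0.0654], 0.76)]
scene small_bowl [([0.6839, -0.3099, 0.0437], 0.69)]
scene tumbler [([0.6411, 0.3029, 0.0623], 0.94), ([0.407, -0.2176, 0.016], 0.7)]
scene tray_spoon [([0.6612, 0.163, 0.0095], 0.75)]
scene peeler [([0.3937, 0.0448, 0.0098], 0.82), ([0.6594, 0.16, 0.0103], 0.21)]
scene spatula [([0.4458, -0.4571, 0.009], 0.64)]
side [[442.9652   0.     277.3129]
 [  0.     442.9652 213.9982]
 [  0.       0.       1.    ]] [[ 0.8499 -0.5268  0.0122]
 [-0.2187 -0.3737 -0.9014]
 [ 0.4794  0.7634 -0.4328]] [-0.4859  0.1916  1.3066]
side machine [([0.4072, 0.2059, 0.1111], 0.96)]
side cover [([0.4119, 0.2135, 0.1509], 0.67)]
side cover_grip [([0.4089, 0.2129, 0.1518], 0.58)]
side bowl_lid [([0.4103, -0.226, 0.0202], 0.59)]
side cap [([0.4205, -0.2125, 0.067], 0.76)]
side honey_jar [([0.5763, -0.1092, 0.0655], 0.73)]
side small_bowl [([0.6606, -0.3147, 0.0465], 0.72)]
side tumbler [([0.6496, 0.2907, 0.0653], 0.63)]
side tray_spoon [([0.6628, 0.185, 0.0087], 0.43)]
side peeler [([0.4008, 0.0373, 0.0155], 0.62)]
side spatula [([0.4615, -0.4585, 0.0088], 0.61), ([0.6647, 0.184, 0.0099], 0.28)]
```

View pics/scene0.png

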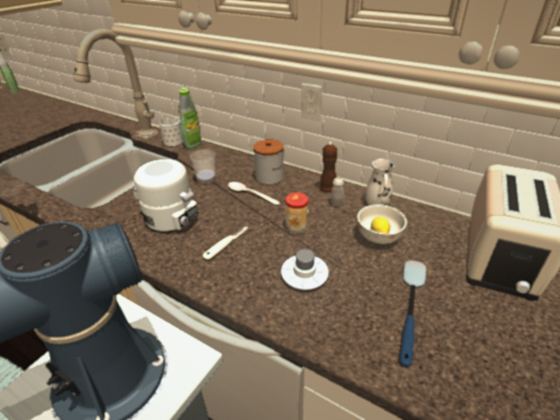

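View pics/side0.png

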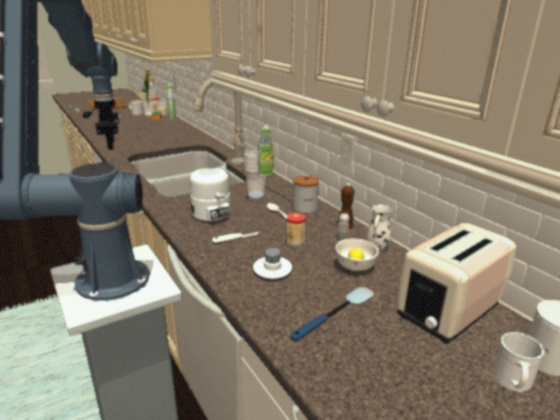

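The scene picture shows the machine at about (165,195) with its grip at (187,213), so it faces right/front. The lid with its cap is at (305,268), and the peeler lies between them at (225,243). I'll fetch the wrist camera geometry and then move in for a close look.

```bash
cat > h.py <<'E'
from rig import bot, imaging, finder
import cv2, numpy as np
from scipy.spatial.transform import Rotation as Ro
np.set_printoptions(precision=4,suppress=True)
def delta(p1,R1,p0=None,R0=None):
    s=bot.read_state(); p0=np.array(s['position']) if p0 is None else np.array(p0); R0=np.array(s['tcp_rot']) if R0 is None else np.array(R0)
    return np.r_[R0.T@(np.array(p1)-p0), Ro.from_matrix(R0.T@R1).as_rotvec(degrees=True)]
def down(yaw):  # tool z down, tool y axis at world angle yaw (deg)
    y=np.array([np.cos(np.radians(yaw)),np.sin(np.radians(yaw)),0]); z=np.array([0,0,-1.]); return np.c_[np.cross(y,z),y,z]
def px(r,X):
    c=r["R"]@np.array(X).T+np.array(r["t"])[:,None] if np.ndim(X)>1 else r["R"]@np.array(X)+r["t"]
    q=r["camera_matrix"]@c; return (q[:2]/q[2]).T
def ray(r,uv,z): # intersect pixel ray with plane of height z
    C=-r["R"].T@r["t"]; d=r["R"].T@np.linalg.inv(r["camera_matrix"])@np.array([*uv,1.]); return C+d*(z-C[2])/d[2]
E
python3 - <<'E'
from h import *
r=imaging.capture("wrist"); s=bot.read_state(); R=np.array(s['tcp_rot']); C=-r["R"].T@r["t"]
print("cam in tool",R.T@(C-s['position']),"axes\n",R.T@r["R"].T, r["camera_matrix"][0])
print(s['joint_positions'])
print(delta([0.41,0.08,0.40],down(0)), delta([0.41,0.08,0.40],down(180)))
for c in ["scene","side"]:
    q=imaging.capture(c)
    a=px(q,[.41,.215,.1]); f=q["frame"]; u,v=map(int,a); k=cv2.resize(f[v-50:v+50,u-50:u+50],(400,400),interpolation=cv2.INTER_CUBIC); print(c,u,v)
    globals()[c]=k
cv2.imwrite("pics/m0.png",np.hstack([scene,side])[:,:,::-1])
E
```

```text
cam in tool [ 0.0823 -0.0011 -0.1449] axes
 [[ 0.0001 -0.9538 -0.3003]
 [ 1.     -0.0002  0.001 ]
 [-0.001  -0.3003  0.9538]] [327.9865   0.     276.6384]
[ 64.2006  30.2253  82.0876   0.0006  67.6897 -10.227 ]
[-0.3735 -0.4379 -0.1605 -0.0028  0.0007 74.4274] [  -0.3735   -0.4379   -0.1605   -0.0008   -0.003  -105.5726]
scene 170 198
side 209 195
```

View pics/m0.png

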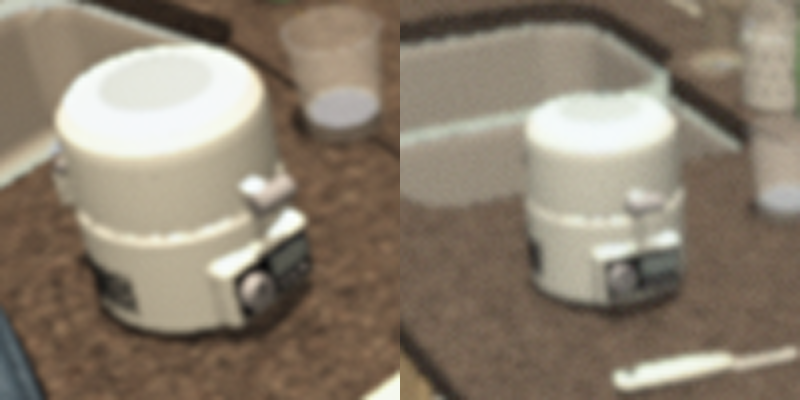

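```bash
python3 - <<'E'
from h import *
a=imaging.capture("scene"); b=imaging.capture("side")
g1=ray(a,(186.5,195),.112); g2=ray(b,(219,195),.112); print(g1,g2)
P=cv2.triangulatePoints(*[q["camera_matrix"]@np.c_[q["R"],q["t"]] for q in (a,b)],np.array([[186.5],[195.]]),np.array([[219.],[195.]])); print((P[:3]/P[3]).T)
# machine centre: fit silhouette column extents/outline by IoU with cylinder hull
from scipy.optimize import minimize
ms=[]
for q,n in ((a,"scene"),(b,"side")):
    o=finder.outline_of(n,"machine"); ms.append((q,o[0]["pixels"])); print(n,o[0]["confidence"],o[0]["pixels"].sum())
    c=finder.outline_of(n,"cover"); print("cover",[(k["confidence"],k["pixels"].sum()) for k in c[:2]])
t=np.linspace(0,2*np.pi,60)
def cost(p):
    L=0
    for q,m in ms:
        pts=np.array([[p[0]+r*np.cos(u),p[1]+r*np.sin(u),z] for r,z in((.074,0),(.074,.095),(.072,.15),(.055,.174)) for u in t])
        im=np.zeros(m.shape,np.uint8); cv2.fillConvexPoly(im,cv2.convexHull((px(q,pts)*16).astype(np.int32)),1,shift=4)
        L+=(im.astype(bool)^m).sum()/m.sum()
    return L
best=min((cost((x,y)),x,y) for x in np.arange(.38,.44,.003) for y in np.arange(.18,.25,.003)); print(best)
c=np.array(best[1:])
for g in(g1,g2,((g1+g2)/2)): d=c-g[:2]; print(np.linalg.norm(d),np.degrees(np.arctan2(d[1],d[0])))
E
```

```text
[0.4331 0.1738 0.112 ] [0.4306 0.174  0.112 ]
[[0.4295 0.1704 0.1143]]
scene 0.68 3495
cover [(0.96, np.int64(2164)), (0.7, np.int64(1261))]
side 0.83 1877
cover [(0.78, np.int64(1094))]
(np.float64(0.3031771546687825), np.float64(0.42500000000000004), np.float64(0.24900000000000005))
0.07559611980715333 96.16922664858595
0.07520354322464703 94.26242233709293
0.07538939310449362 95.21830671263493
```

```bash
python3 - <<'E'
from h import *
print(delta([.39,.14,.34],down(0)), delta([.28,.37,.34],down(40)))
E
```

```text
[-0.3381 -0.3854 -0.1005 -0.0061  0.0036 74.4256] [-0.1704 -0.1934 -0.1005 -0.0066  0.0012 34.4256]
```

Call:
play_rows([
  [[-0.17,-0.193,-0.1,0,0,34.4],[-0.17,-0.193,-0.1,0,0,34.4],[-0.17,-0.193,-0.1,0,0,34.4],[-0.17,-0.193,-0.1,0,0,34.4],[-0.17,-0.193,-0.1,0,0,34.4],[-0.17,-0.193,-0.1,0,0,34.4],[-0.17,-0.193,-0.1,0,0,34.4],[-0.17,-0.193,-0.1,0,0,34.4]],
])

```text
time_s: 2.32
position: [0.282, 0.3678, 0.3419]
tcp_rot: [[-0.64, 0.769, 0.005], [0.769, 0.64, 0.001], [-0.002, 0.004, -1.0]]
force: [-0.7, 0.7, -0.0]
opening: 1.001
grasp_force: 0.0
```

```bash
python3 - <<'E'
from h import *
s=bot.read_state();print(s['position'],s['time_s'])
print(delta([.39,.14,.34],down(0)))
E
```

```text
[0.282  0.3678 0.3419] 2.3167
[-0.2442 -0.0627  0.0021  0.2705  0.0296 39.7689]
```

Call:
play_rows([
  [[-0.244,-0.063,0,0,0,39.8],[-0.244,-0.063,0,0,0,39.8],[-0.244,-0.063,0,0,0,39.8],[-0.244,-0.063,0,0,0,39.8],[-0.244,-0.063,0,0,0,39.8],[-0.244,-0.063,0,0,0,39.8],[-0.244,-0.063,0,0,0,39.8],[-0.244,-0.063,0,0,0,39.8]],
])

```text
time_s: 2.98
position: [0.3896, 0.1418, 0.3393]
tcp_rot: [[0.001, 1.0, -0.0], [1.0, -0.001, 0.001], [0.001, -0.0, -1.0]]
force: [-0.7, -0.4, -0.4]
opening: 1.003
grasp_force: 0.0
```

```bash
python3 - <<'E'
from h import *
s=bot.read_state();print(s['position'],s['time_s'],s['joint_positions'])
r=imaging.capture("wrist"); cv2.imwrite("pics/w1.png",r["frame"][:,:,::-1])
for n in ["machine","cover","cover_grip"]:
    print(n,[(np.round(d["at"],4).tolist(),round(d["confidence"],2)) for d in finder.recognise("wrist",n)[:3]])
E
```

```text
[0.3896 0.1418 0.3393] 2.9833 [  4.4424   6.162  102.0828   0.0325  71.7603   4.4798]
machine [([0.4276, 0.257, 0.1731], 0.56)]
cover [([0.4246, 0.2589, 0.1711], 0.61)]
cover_grip [([0.429, 0.2575, 0.1675], 0.77), ([0.4255, -0.1688, 0.019], 0.53)]
```

View pics/w1.png

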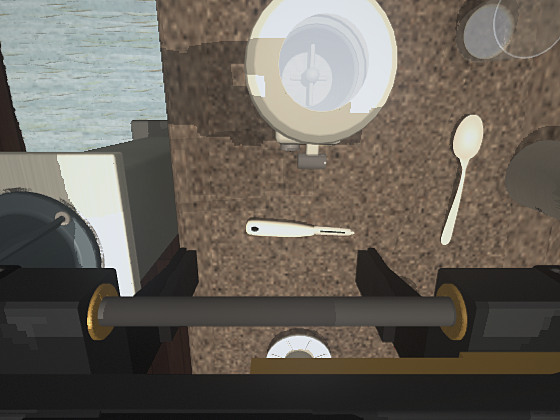

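The picture shows the closed cover at (322,58), its barrel grip at (313,161) and the peeler at (300,230).

```bash
python3 - <<'E'
from h import *
r=imaging.capture("wrist"); f=r["frame"]
for z in (.110,.116,.120): print(z,ray(r,(313,159),z),[ray(r,(u,161),z)[0] for u in (299,327)])
# web / barrel ends
for z in (.097,.12,.14): print(z,ray(r,(246,60),z),ray(r,(397,60),z), ray(r,(320,144),z))
k=cv2.resize(f[130:175,270:360],(720,360),interpolation=cv2.INTER_CUBIC); 
m=f[0:150,225:420]; k2=cv2.resize(m,None,fx=1.5,fy=1.5); c=np.zeros((600,720,3),np.uint8); c[:360]=k; c[362:362+k2.shape[0],:k2.shape[1]]=k2; cv2.imwrite("pics/w1c.png",c[:,:,::-1])
E
```

```text
0.11 [0.429  0.1706 0.11  ] [np.float64(0.41310699427947095), np.float64(0.4450754548769275)]
0.116 [0.4283 0.1715 0.116 ] [np.float64(0.4126936324198183), np.float64(0.444149558447908)]
0.12 [0.4279 0.1721 0.12  ] [np.float64(0.41241805784671665), np.float64(0.443532294161895)]
0.097 [0.3537 0.2751 0.097 ] [0.517  0.2762 0.097 ] [0.4379 0.1861 0.097 ]
0.12 [0.3557 0.2722 0.12  ] [0.5093 0.2733 0.12  ] [0.4349 0.1885 0.12  ]
0.14 [0.3574 0.2697 0.14  ] [0.5026 0.2707 0.14  ] [0.4323 0.1906 0.14  ]
```

View pics/w1c.png

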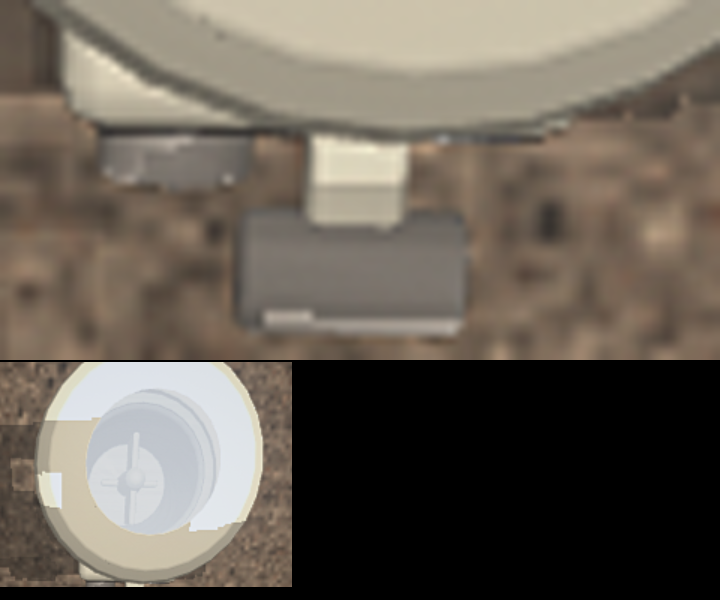

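```bash
cat >> h.py <<'E'
def tilt(a,yaw=0):  # tool y along yaw; approach tilted a deg towards +left(of y) 
    y=np.array([np.cos(np.radians(yaw)),np.sin(np.radians(yaw)),0]); n=np.array([-y[1],y[0],0]); a=np.radians(a)
    z=n*np.sin(a)-np.array([0,0,np.cos(a)]); return np.c_[np.cross(y,z),y,z]
E
python3 - <<'E'
from h import *
r=imaging.capture("wrist")
print(ray(r,(314.1,164),.112))
R=tilt(30); c=np.array([.429,.167,.112]); z=R[:,2]
pre=c-.09*z; g=c-.006*z
print(pre,delta(pre,R),g)
E
```

```text
[0.4303 0.1653 0.112 ]
[0.429  0.122  0.1899] [-0.023   0.0413  0.1495 -0.1322 29.9832  0.4008] [0.429  0.164  0.1172]
```

Call:
play_rows([
  [[-0.02,0.02,0.04,0,8,0],[-0.023,0.041,0.08,0,15,0],[-0.023,0.041,0.11,0,22,0],[-0.023,0.041,0.13,0,29,0],[-0.023,0.041,0.149,0,30,0.4],[-0.023,0.041,0.149,0,30,0.4],[-0.023,0.041,0.149,0,30,0.4],[-0.023,0.041,0.149,0,30,0.4]],
], fingers=0.05)

```text
time_s: 3.95
position: [0.4297, 0.1212, 0.1915]
tcp_rot: [[0.001, 1.0, -0.0], [0.866, -0.0, 0.499], [0.499, -0.0, -0.866]]
force: [0.5, 0.6, 0.2]
opening: 0.59
grasp_force: 0.0
```

```bash
python3 - <<'E'
from h import *
s=bot.read_state(); print(s['position'],s['joint_positions'],s['opening'])
r=imaging.capture("wrist"); cv2.imwrite("pics/w2.png",r["frame"][:,:,::-1])
print([(np.round(d["at"],4).tolist(),round(d["confidence"],2)) for d in finder.recognise("wrist","cover_grip")[:3]])
print(px(r,[.4295,.1665,.112]),px(r,[.4135,.1665,.112]),px(r,[.4455,.1665,.112]))
E
```

```text
[0.4297 0.1212 0.1915] [-17.9829  24.2534 114.2172  34.5327  56.8809 -41.1118] 0.5899336472251434
[([0.43, 0.2418, 0.165], 0.71)]
[275.8622 220.0049] [254.9298 220.0124] [296.7942 219.9973]
```

View pics/w2.png

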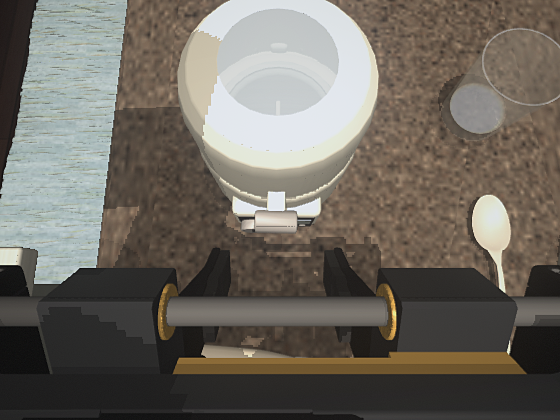

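The barrel is at (275.5,221), within a pixel or so of the predicted (275.9,220). I'll go in and close.

Call:
play_rows([
  [[0,0,0.03,0,0,0],[0,0,0.055,0,0,0],[0,0,0.072,0,0,0],[0,0,0.085,0,0,0],[0,0,0.085,0,0,0],[0,0,0.085,0,0,0]],
])

```text
time_s: 4.55
position: [0.4297, 0.1637, 0.1179]
tcp_rot: [[0.0, 1.0, 0.0], [0.866, -0.0, 0.5], [0.5, 0.0, -0.866]]
force: [0.3, 0.7, 0.2]
opening: 0.572
grasp_force: 0.0
```

Call:
play_rows([
  [[0,0,0,0,0,0],[0,0,0,0,0,0],[0,0,0,0,0,0],[0,0,0,0,0,0],[0,0,0,0,0,0],[0,0,0,0,0,0]],
], fingers=0.02)

```text
time_s: 5.05
position: [0.4289, 0.1626, 0.1176]
tcp_rot: [[0.003, 1.0, -0.001], [0.866, -0.002, 0.5], [0.5, -0.002, -0.866]]
force: [-3.2, -3.6, 6.5]
opening: 0.367
grasp_force: 30.0
```

```bash
cat > arc.py <<'E'
from h import *
import sys
# usage: arc.py th_now(deg) th list ; tool offset relative to grip kept; R tilt fixed
H=np.array([.4295,.1665+.172,.100])
def grip(t): a=np.radians(t)+np.arctan2(.012,.172); r=np.hypot(.012,.172); return H+np.array([0,-r*np.cos(a),r*np.sin(a)])
R=np.array(bot.read_state()['tcp_rot'])
t0=float(sys.argv[1]); 
for t in map(float,sys.argv[2:]): print(t,np.round(R.T@(grip(t)-grip(t0)),4).tolist())
E
python3 arc.py 0 2 5 8.5 12 15.5 19 22.5 26
python3 -c "
from h import *
s=bot.read_state(); print(s['position'],s['force'],s['opening']*.087,s['grasp_force'])"
```

```text
2.0 [0.0035, -0.0, -0.0049]
5.0 [0.009, -0.0, -0.0121]
8.5 [0.0158, -0.0001, -0.0201]
12.0 [0.0232, -0.0001, -0.0276]
15.5 [0.031, -0.0001, -0.0347]
19.0 [0.0392, -0.0002, -0.0413]
22.5 [0.0478, -0.0002, -0.0473]
26.0 [0.0568, -0.0002, -0.0529]
[0.4289 0.1626 0.1176] [-3.1993 -3.5556  6.5316] 0.031919853966922866 30.001390278339386
```

Gripped at 32 mm, which matches the barrel's length. Swinging now at about 42°/s.

Call:
play_rows([
  [[0.0035,0,-0.0049,0,0,0],[0.009,0,-0.0121,0,0,0],[0.0158,0,-0.0201,0,0,0],[0.0232,0,-0.0276,0,0,0],[0.031,0,-0.0347,0,0,0],[0.0392,0,-0.0413,0,0,0],[0.0478,0,-0.0473,0,0,0],[0.0568,0,-0.0529,0,0,0]],
])

```text
time_s: 5.72
position: [0.4292, 0.1852, 0.1914]
tcp_rot: [[0.004, 1.0, -0.0], [0.867, -0.003, 0.499], [0.499, -0.002, -0.867]]
force: [-0.6, 1.6, -3.9]
opening: 0.365
grasp_force: 30.0
```

```bash
python3 arc.py 26 29.5 33 36.5 40 43.5 47 50.5 54
python3 -c "
from h import *
s=bot.read_state(); print(s['position'],s['tcp_rot'],s['force'],s['moment'],s['opening']*.087,s['grasp_force'])"
```

```text
29.5 [0.0093, -0.0, -0.005]
33.0 [0.0188, -0.0001, -0.0094]
36.5 [0.0286, -0.0001, -0.0133]
40.0 [0.0387, -0.0002, -0.0165]
43.5 [0.0489, -0.0002, -0.0191]
47.0 [0.0592, -0.0002, -0.0211]
50.5 [0.0696, -0.0003, -0.0224]
54.0 [0.0801, -0.0003, -0.0231]
[0.4292 0.1852 0.1914] [[ 0.0039  1.     -0.0004]
 [ 0.8668 -0.0031  0.4986]
 [ 0.4986 -0.0023 -0.8668]] [-0.6198  1.585  -3.9149] [-0.7611  0.0692 -0.0956] 0.031747205154958096 29.9986669421196
```

Forces are small, so I'll carry on.

Call:
play_rows([
  [[0.0093,0,-0.005,0,0,0],[0.0188,0,-0.0094,0,0,0],[0.0286,0,-0.0133,0,0,0],[0.0387,0,-0.0165,0,0,0],[0.0489,0,-0.0191,0,0,0],[0.0592,0,-0.0211,0,0,0],[0.0696,0,-0.0224,0,0,0],[0.0801,0,-0.0231,0,0,0]],
])

```text
time_s: 6.38
position: [0.4301, 0.2427, 0.2518]
tcp_rot: [[0.003, 1.0, 0.001], [0.867, -0.003, 0.498], [0.498, -0.0, -0.867]]
force: [-0.6, -1.8, -0.4]
opening: 0.362
grasp_force: 30.0
```

```bash
python3 arc.py 54 57.5 61 64.5 68 71 74 77 80
python3 -c "
from h import *
s=bot.read_state(); print(s['position'],s['joint_positions'],s['force'],s['moment'],s['opening']*.087)"
```

```text
57.5 [0.0105, -0.0, -0.0001]
61.0 [0.021, -0.0001, 0.0005]
64.5 [0.0315, -0.0001, 0.0017]
68.0 [0.0419, -0.0001, 0.0036]
71.0 [0.0507, -0.0002, 0.0056]
74.0 [0.0593, -0.0002, 0.0082]
77.0 [0.0678, -0.0002, 0.0112]
80.0 [0.0762, -0.0002, 0.0146]
[0.4301 0.2427 0.2518] [ -1.5953  18.5128 109.186   35.6535  58.6497 -22.0941] [-0.5715 -1.8142 -0.3914] [-1.0688  0.0516 -0.1363] 0.03150232928315591
```

Call:
play_rows([
  [[0.0105,0,-0.0001,0,0,0],[0.021,0,0.0005,0,0,0],[0.0315,0,0.0017,0,0,0],[0.0419,0,0.0036,0,0,0],[0.0507,0,0.0056,0,0,0],[0.0593,0,0.0082,0,0,0],[0.0678,0,0.0112,0,0,0],[0.0762,0,0.0146,0,0,0]],
])

```text
time_s: 7.05
position: [0.4313, 0.3173, 0.2782]
tcp_rot: [[0.003, 1.0, 0.003], [0.865, -0.004, 0.501], [0.501, 0.001, -0.865]]
force: [1.7, -1.8, 5.1]
opening: 0.364
grasp_force: 30.0
```

```bash
python3 arc.py 80 83 86 89 92 94.5 97 98.5 100
python3 -c "
from h import *
s=bot.read_state(); print(s['position'],s['joint_positions'],s['force'],s['moment'],s['opening']*.087)"
```

```text
83.0 [0.0081, -0.0, 0.0039]
86.0 [0.0161, -0.0001, 0.0082]
89.0 [0.0238, -0.0001, 0.0129]
92.0 [0.0312, -0.0001, 0.0181]
94.5 [0.0372, -0.0002, 0.0226]
97.0 [0.043, -0.0002, 0.0274]
98.5 [0.0463, -0.0002, 0.0304]
100.0 [0.0496, -0.0003, 0.0335]
[0.4313 0.3173 0.2782] [  8.0261  17.8679 104.4791  35.611   58.345  -11.077 ] [ 1.6961 -1.7624  5.0641] [-0.4848  0.0023 -0.1318] 0.03165760034763543
```

Call:
play_rows([
  [[0.0081,0,0.0039,0,0,0],[0.0161,0,0.0082,0,0,0],[0.0238,0,0.0129,0,0,0],[0.0312,0,0.0181,0,0,0],[0.0372,0,0.0226,0,0,0],[0.043,0,0.0274,0,0,0],[0.0463,0,0.0304,0,0,0],[0.0496,0,0.0335,0,0,0]],
])

```text
time_s: 7.72
position: [0.4322, 0.3778, 0.2743]
tcp_rot: [[0.003, 1.0, 0.005], [0.864, -0.005, 0.503], [0.503, 0.003, -0.864]]
force: [2.6, 1.0, 6.0]
opening: 0.367
grasp_force: 30.0
```

Call:
play_rows([
  [[0,0,0,0,0,0],[0.001,0,0.001,0,0,0],[0.001,0,0.001,0,0,0],[0.001,0,0.001,0,0,0],[0.001,0,0.001,0,0,0]],
])

```text
time_s: 8.13
position: [0.4322, 0.3789, 0.274]
tcp_rot: [[0.003, 1.0, 0.005], [0.864, -0.005, 0.503], [0.503, 0.002, -0.864]]
force: [1.8, 1.5, 6.4]
opening: 0.362
grasp_force: 30.0
```

```bash
python3 -c "
from h import *
s=bot.read_state(); p=np.array(s['position'])+.006*np.array(s['tcp_rot'])[:,2]; print(p,s['joint_positions'],s['force'],s['moment'],s['opening']*.087)
d=p-[.4295,.3385,.1]; print(np.hypot(d[1],d[2]),np.degrees(np.arctan2(d[2],-d[1])-np.arctan2(12,172)))"
```

```text
[0.4323 0.3819 0.2689] [ 15.3968  20.2662 101.3353  36.0774  55.2192  -4.5779] [1.8373 1.5323 6.357 ] [ 0.0961 -0.1787 -0.184 ] 0.03145052171720356
0.17434667790108774 100.42075457363829
```

Call:
play_rows([
  [[0,0,0,0,0,0],[0,0,0,0,0,0],[0,0,0,0,0,0],[0,0,0,0,0,0],[0,0,-0.01,0,0,0],[0,0,-0.025,0,0,0],[0,-0.01,-0.045,0,0,0],[0,-0.03,-0.06,0,0,0]],
], fingers=0.06)

```text
time_s: 8.8
position: [0.4025, 0.3471, 0.3254]
tcp_rot: [[0.004, 1.0, 0.003], [0.866, -0.005, 0.5], [0.5, 0.001, -0.866]]
force: [0.2, -0.6, -0.3]
opening: 0.686
grasp_force: 0.0
```

```bash
python3 -c "
from h import *
print(bot.read_state()['position'])
print(delta([.38,.19,.33],tilt(15)))
print(delta([.38,.17,.28],down(0)))
"
```

```text
[0.4025 0.3471 0.3254]
[ -0.1339  -0.0218  -0.0826   0.1437 -15.0135  -0.2266]
[ -0.1762  -0.0217  -0.0493   0.1139 -30.0134  -0.2456]
```

Call:
play_rows([
  [[-0.035,-0.01,-0.018,0,-4,0],[-0.07,-0.02,-0.035,0,-9,0],[-0.105,-0.022,-0.045,0,-15,0],[-0.14,-0.022,-0.05,0,-21,0],[-0.166,-0.022,-0.067,0,-27,0],[-0.166,-0.022,-0.067,0,-30,0],[-0.166,-0.022,-0.067,0,-30,0],[-0.166,-0.022,-0.067,0,-30,0]],
])

```text
time_s: 9.47
position: [0.3776, 0.1709, 0.2995]
tcp_rot: [[0.002, 1.0, -0.002], [1.0, -0.002, 0.001], [0.001, -0.002, -1.0]]
force: [0.1, -0.5, -0.1]
opening: 0.69
grasp_force: 0.0
```

```bash
python3 - <<'E'
from h import *
s=bot.read_state();print(s['position'],s['time_s'])
r=imaging.capture("wrist"); cv2.imwrite("pics/w3.png",r["frame"][:,:,::-1])
a=imaging.capture("scene")["frame"][100:260,80:290]
cv2.imwrite("pics/w3.png",np.vstack([r["frame"][:,:,::-1],np.hstack([a,np.zeros((160,350,3),np.uint8)])[:,:,::-1]]))
t=np.linspace(0,2*np.pi,12)
print(px(r,np.array([[.4305,.2615,.103]])), px(r,np.array([[.4305+.047,.2615,.103],[.4305-.047,.2615,.103],[.4305,.3085,.103],[.4305,.2145,.103]])))
E
```

```text
[0.3776 0.1709 0.2995] 9.4667
[[330.0489  98.1637]] [[377.7823  98.0639]
 [282.3405  98.2634]
 [332.3715  45.4788]
 [327.9193 146.4717]]
```

View pics/w3.png

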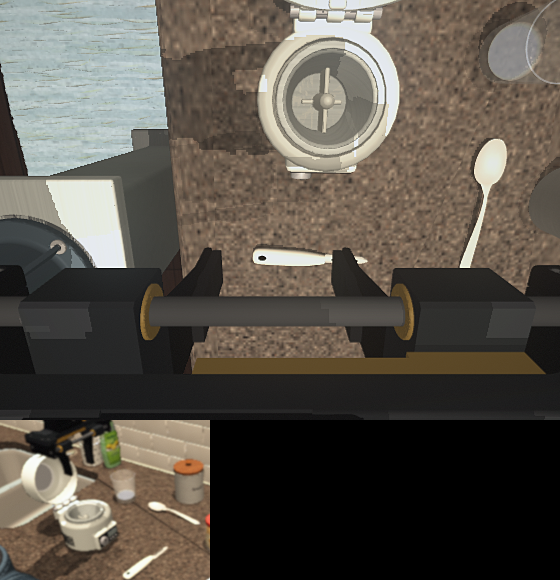

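The cover is open at the back and the bowl is centred near (330,101). Next I fit the bowl mouth by projected circles.

```bash
python3 - <<'E'
from h import *
r=imaging.capture("wrist"); g=cv2.GaussianBlur(cv2.cvtColor(r["frame"],cv2.COLOR_RGB2GRAY),(3,3),0).astype(np.float32)
m=np.hypot(cv2.Sobel(g,cv2.CV_32F,1,0),cv2.Sobel(g,cv2.CV_32F,0,1)); m=np.minimum(m,120)
t=np.linspace(0,2*np.pi,180)
def sc(x,y,rad,z): 
    p=px(r,np.c_[x+rad*np.cos(t),y+rad*np.sin(t),np.full(180,z)]).astype(np.float32); return cv2.remap(m,p[:,0],p[:,1],cv2.INTER_LINEAR).mean()
for rads in ((.047,),(.054,),(.047,.054)):
    print(rads,sorted([(sum(sc(x,y,q,.103) for q in rads),round(x,4),round(y,4)) for x in np.arange(.42,.442,.001) for y in np.arange(.25,.272,.001)])[-4:])
print("machine body", sorted([(sc(x,y,.074,.095),round(x,4),round(y,4)) for x in np.arange(.42,.442,.001) for y in np.arange(.25,.272,.001)])[-3:])
# go to view lid: 
print(delta([.40,-.14,.26],down(0)))
E
```

```text
(0.047,) [(np.float32(104.09006), np.float64(0.43), np.float64(0.259)), (np.float32(104.94388), np.float64(0.43), np.float64(0.26)), (np.float32(106.71305), np.float64(0.431), np.float64(0.259)), (np.float32(112.70424), np.float64(0.431), np.float64(0.26))]
(0.054,) [(np.float32(108.05924), np.float64(0.433), np.float64(0.26)), (np.float32(112.037346), np.float64(0.432), np.float64(0.259)), (np.float32(112.51472), np.float64(0.432), np.float64(0.261)), (np.float32(113.47639), np.float64(0.432), np.float64(0.26))]
(0.047, 0.054) [(np.float32(206.21478), np.float64(0.432), np.float64(0.259)), (np.float32(208.52356), np.float64(0.431), np.float64(0.259)), (np.float32(214.2446), np.float64(0.432), np.float64(0.26)), (np.float32(215.08209), np.float64(0.431), np.float64(0.26))]
machine body [(np.float32(81.887764), np.float64(0.433), np.float64(0.26)), (np.float32(84.09631), np.float64(0.427), np.float64(0.26)), (np.float32(84.41492), np.float64(0.426), np.float64(0.26))]
[-0.3106  0.0234  0.0389 -0.1243 -0.0497 -0.1574]
```

Call:
play_rows([
  [[-0.04,0,0,0,0,0],[-0.08,0,0,0,0,0],[-0.12,0,0,0,0,0],[-0.16,0,0,0,0,0],[-0.2,0,0,0,0,0],[-0.24,0.01,0,0,0,0],[-0.28,0.02,0,0,0,0],[-0.32,0.02,0,0,0,0]],
], fingers=0.087)

```text
time_s: 10.28
position: [0.3981, -0.1522, 0.2995]
tcp_rot: [[0.003, 1.0, 0.001], [1.0, -0.003, -0.0], [-0.0, 0.001, -1.0]]
force: [0.8, 0.3, 0.5]
opening: 0.997
grasp_force: 0.0
```

Call:
play_rows([
  [[-0.04,0,0.01,0,0,0],[-0.08,0,0.02,0,0,0],[-0.11,0,0.03,0,0,0],[-0.12,0,0.03,0,0,0],[-0.12,0,0.03,0,0,0],[-0.12,0,0.03,0,0,0]],
])

```text
time_s: 10.78
position: [0.3962, -0.2688, 0.269]
tcp_rot: [[0.004, 1.0, -0.002], [1.0, -0.004, 0.002], [0.002, -0.002, -1.0]]
force: [-0.5, 0.0, 0.0]
opening: 1.001
grasp_force: 0.0
```

```bash
python3 - <<'E'
from h import *
s=bot.read_state();print(s['position'],s['time_s'],s['opening'])
r=imaging.capture("wrist"); cv2.imwrite("pics/w4.png",r["frame"][:,:,::-1])
for n in ("bowl_lid","cap"): print([(np.round(d["at"],4).tolist(),round(d["confidence"],2)) for d in finder.recognise("wrist",n)[:2]])
g=cv2.GaussianBlur(cv2.cvtColor(r["frame"],cv2.COLOR_RGB2GRAY),(3,3),0).astype(np.float32)
m=np.hypot(cv2.Sobel(g,cv2.CV_32F,1,0),cv2.Sobel(g,cv2.CV_32F,0,1)); m=np.minimum(m,120)
t=np.linspace(0,2*np.pi,180)
def sc(x,y,rad,z): 
    p=px(r,np.c_[x+rad*np.cos(t),y+rad*np.sin(t),np.full(180,z)]).astype(np.float32); return cv2.remap(m,p[:,0],p[:,1],cv2.INTER_LINEAR).mean()
for q,z in ((.058,.018),(.058,.028),(.028,.04),(.023,.070),(.023,.08)):
    print(q,z,sorted([(sc(x,y,q,z),round(x,4),round(y,4)) for x in np.arange(.38,.44,.001) for y in np.arange(-.25,-.19,.001)])[-3:])
E
```

```text
[ 0.3962 -0.2688  0.269 ] 10.7833 1.0006592360543256
[([0.4263, -0.1963, 0.02], 0.62)]
[([0.4292, -0.1987, 0.0689], 0.75)]
0.058 0.018 [(np.float32(117.22769), np.float64(0.428), np.float64(-0.203)), (np.float32(118.175316), np.float64(0.427), np.float64(-0.202)), (np.float32(118.44822), np.float64(0.427), np.float64(-0.203))]
0.058 0.028 [(np.float32(75.31837), np.float64(0.424), np.float64(-0.201)), (np.float32(75.77146), np.float64(0.424), np.float64(-0.202)), (np.float32(76.54366), np.float64(0.424), np.float64(-0.203))]
0.028 0.04 [(np.float32(86.41034), np.float64(0.427), np.float64(-0.202)), (np.float32(91.09836), np.float64(0.426), np.float64(-0.203)), (np.float32(95.9689), np.float64(0.426), np.float64(-0.202))]
0.023 0.07 [(np.float32(117.934975), np.float64(0.426), np.float64(-0.202)), (np.float32(118.69662), np.float64(0.427), np.float64(-0.203)), (np.float32(118.99319), np.float64(0.427), np.float64(-0.202))]
0.023 0.08 [(np.float32(105.14007), np.float64(0.426), np.float64(-0.203)), (np.float32(108.27786), np.float64(0.425), np.float64(-0.202)), (np.float32(114.94248), np.float64(0.426), np.float64(-0.202))]
```

View pics/w4.png

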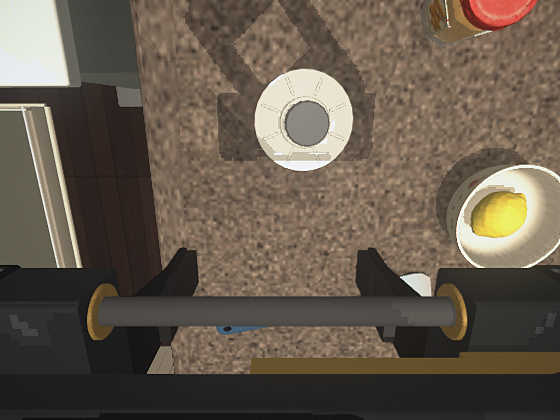

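The lid and cap are at (304,120) in the picture. All three circle fits agree on (0.427, -0.202), with the lid flat on the worktop.

```bash
python3 - <<'E'
from h import *
print(delta([.4268,-.2022,.12],down(0)))
E
```

```text
[ 0.0653  0.0304  0.1495 -0.0937 -0.0365 -0.0491]
```

Call:
play_rows([
  [[0.03,0.02,0.035,0,0,0],[0.055,0.03,0.07,0,0,0],[0.065,0.0305,0.105,0,0,0],[0.065,0.0305,0.135,0,0,0],[0.065,0.0305,0.149,0,0,0],[0.065,0.0305,0.149,0,0,0],[0.065,0.0305,0.149,0,0,0]],
])

```text
time_s: 11.52
position: [0.4271, -0.2032, 0.1202]
tcp_rot: [[0.001, 1.0, -0.003], [1.0, -0.001, 0.001], [0.001, -0.003, -1.0]]
force: [-0.8, 0.2, 0.7]
opening: 1.0
grasp_force: 0.0
```

```bash
python3 - <<'E'
from h import *
print(bot.read_state()['position'],delta([.4268,-.2022,.039],down(0)))
E
```

```text
[ 0.4271 -0.2032  0.1202] [ 0.001  -0.0001  0.0812 -0.1443 -0.0429 -0.0406]
```

Call:
play_rows([
  [[0.001,0,0.025,0,0,0],[0.001,0,0.05,0,0,0],[0.001,0,0.068,0,0,0],[0.001,0,0.078,0,0,0],[0.001,0,0.081,0,0,0],[0.001,0,0.081,0,0,0],[0.001,0,0.081,0,0,0]],
])

```text
time_s: 12.1
position: [0.4276, -0.2041, 0.0403]
tcp_rot: [[0.003, 1.0, 0.0], [1.0, -0.003, -0.002], [-0.002, 0.0, -1.0]]
force: [0.2, -0.2, -0.4]
opening: 1.004
grasp_force: 0.0
```

Call:
play_rows([
  [[0,0,0,0,0,0],[0,0,0,0,0,0],[0,0,0,0,0,0],[0,0,0,0,0,0],[0,0,0,0,0,0],[0,0,0,0,0,0],[0,0,0,0,0,0]],
], fingers=0.045)

```text
time_s: 12.68
position: [0.4269, -0.2036, 0.0392]
tcp_rot: [[0.003, 1.0, -0.002], [1.0, -0.003, -0.0], [-0.0, -0.002, -1.0]]
force: [0.7, 0.2, 1.8]
opening: 0.637
grasp_force: 30.0
```

```bash
python3 - <<'E'
from h import *
s=bot.read_state(); print(s['position'],s['force'],s['opening']*.087,s['grasp_force'],s['moment'])
E
```

```text
[ 0.4269 -0.2036  0.0392] [0.7388 0.1825 1.7782] 0.05538403392389011 30.00127136707306 [-0.0522  0.073  -0.0097]
```

Gripped at 55 mm, about the neck's 56 mm. Lifting gently and carrying it over.

Call:
play_rows([
  [[0,0,-0.004,0,0,0],[0,0,-0.015,0,0,0],[0,0,-0.035,0,0,0],[0,0,-0.06,0,0,0],[0,0,-0.09,0,0,0],[0,0,-0.12,0,0,0],[0,0,-0.145,0,0,0],[0,0,-0.16,0,0,0]],
])

```text
time_s: 13.35
position: [0.4275, -0.2038, 0.2016]
tcp_rot: [[0.003, 1.0, 0.001], [1.0, -0.003, -0.002], [-0.002, 0.001, -1.0]]
force: [1.2, -0.6, -2.4]
opening: 0.633
grasp_force: 30.0
```

Call:
play_rows([
  [[0.006,0,0,0,0,0],[0.02,0,0,0,0,0],[0.044,0,0,0,0,0],[0.07,0,0,0,0,0],[0.1,0,0,0,0,0],[0.13,0,0,0,0,0],[0.16,0,0,0,0,0],[0.19,0,0,0,0,0]],
])

```text
time_s: 14.02
position: [0.425, -0.0106, 0.1971]
tcp_rot: [[0.003, 1.0, -0.007], [1.0, -0.003, 0.002], [0.002, -0.007, -1.0]]
force: [1.2, -0.5, -2.0]
opening: 0.634
grasp_force: 30.0
```

Call:
play_rows([
  [[0.03,0,0,0,0,0],[0.06,0,0,0,0,0],[0.09,0,0,0,0,0],[0.12,0,0,0,0,0],[0.145,0,0,0,0,0],[0.165,0,0,0,0,0],[0.178,0,0,0,0,0],[0.18,0,0,0,0,0]],
])

```text
time_s: 14.68
position: [0.4252, 0.169, 0.1971]
tcp_rot: [[-0.001, 1.0, -0.007], [1.0, 0.001, 0.0], [0.0, -0.007, -1.0]]
force: [-1.3, -0.7, -2.7]
opening: 0.636
grasp_force: 30.0
```

```bash
python3 - <<'E'
from h import *
s=bot.read_state(); print(s['position'],s['time_s'],s['force'],s['opening']*.087)
print(delta([.4315,.260-.001,.2],down(0)))
r=imaging.capture("wrist"); a=imaging.capture("scene")
k=cv2.resize(a["frame"][90:250,80:290],(560,427))
cv2.imwrite("pics/w5.png",np.hstack([cv2.resize(r["frame"],(400,300)),cv2.resize(k,(400,300))])[:,:,::-1])
E
```

```text
[0.4252 0.169  0.1971] 14.6833 [-1.2654 -0.7356 -2.6743] 0.055365230111529315
[ 0.09    0.0063 -0.0029 -0.4071 -0.012   0.0461]
```

View pics/w5.png

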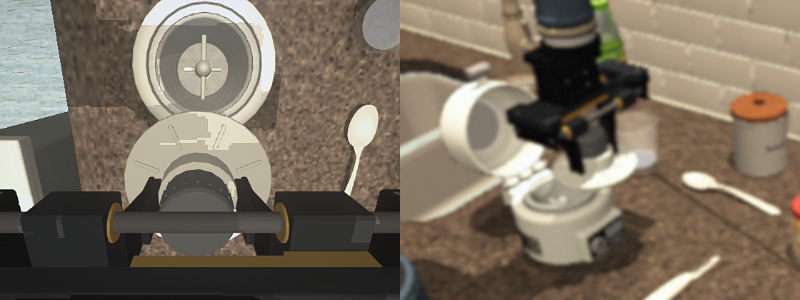

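The lid is held with its cap in place, and the cover is still open. Lid and bowl both show in one picture, so I'll measure their relative offset there.

```bash
python3 - <<'E'
from h import *
r=imaging.capture("wrist"); s=bot.read_state(); P=s['position']
g=cv2.GaussianBlur(cv2.cvtColor(r["frame"],cv2.COLOR_RGB2GRAY),(3,3),0).astype(np.float32)
m=np.minimum(np.hypot(cv2.Sobel(g,cv2.CV_32F,1,0),cv2.Sobel(g,cv2.CV_32F,0,1)),120)
def fit(rad,z,x0,y0,lo,hi):
    t=np.radians(np.linspace(lo,hi,120)); b=[]
    for x in np.arange(x0-.012,x0+.012,.0005):
        for y in np.arange(y0-.012,y0+.012,.0005):
            p=px(r,np.c_[x+rad*np.cos(t),y+rad*np.sin(t),np.full(120,z)]).astype(np.float32); b.append((cv2.remap(m,p[:,0],p[:,1],cv2.INTER_LINEAR).mean(),x,y))
    print(np.round(sorted(b)[-3:],4).tolist())
print(P)
fit(.058,P[2]-.0392+.018,P[0],P[1],10,170)
fit(.054,.103,.4315,.26,-20,200); fit(.047,.103,.4315,.26,-20,200)
E
```

```text
[0.4265 0.1664 0.1979]
[[104.3846, 0.426, 0.1674], [107.147, 0.4265, 0.1669], [110.0536, 0.426, 0.1669]]
[[113.7964, 0.4325, 0.2595], [114.4979, 0.4295, 0.2595], [115.6459, 0.432, 0.2595]]
[[114.4247, 0.4305, 0.2595], [115.5438, 0.431, 0.26], [117.4563, 0.4305, 0.26]]
```

The lid is about 93 mm short in y and 5 mm short in x. I'll turn the gripper roughly 165° first, so the wrist camera side faces away from the open cover.

Call:
play_rows([
  [[0,0,0,0,0,-3],[0,0,0,0,0,-9],[0,0,0,0,0,-16],[0,0,0,0,0,-23],[0,0,0,0,0,-30],[0,0,0,0,0,-37],[0,0,0,0,0,-44],[0,0,0,0,0,-51]],
])

```text
time_s: 15.5
position: [0.4276, 0.1652, 0.1986]
tcp_rot: [[-0.778, 0.628, -0.003], [0.628, 0.778, -0.0], [0.002, -0.002, -1.0]]
force: [-0.2, 0.2, -2.0]
opening: 0.634
grasp_force: 30.0
```

Call:
play_rows([
  [[0,0,0,0,0,-7],[0,0,0,0,0,-14],[0,0,0,0,0,-21],[0,0,0,0,0,-28],[0,0,0,0,0,-35],[0,0,0,0,0,-42],[0,0,0,0,0,-49],[0,0,0,0,0,-56]],
])

```text
time_s: 16.17
position: [0.4275, 0.1652, 0.1985]
tcp_rot: [[-0.956, -0.294, -0.003], [-0.294, 0.956, -0.0], [0.003, 0.001, -1.0]]
force: [-1.2, 0.2, -1.3]
opening: 0.633
grasp_force: 30.0
```

Call:
play_rows([
  [[0,0,0,0,0,-7],[0,0,0,0,0,-14],[0,0,0,0,0,-21],[0,0,0,0,0,-28],[0,0,0,0,0,-35],[0,0,0,0,0,-42],[0,0,0,0,0,-48],[0,0,0,0,0,-52]],
])

```text
time_s: 16.83
position: [0.4276, 0.1652, 0.1986]
tcp_rot: [[-0.358, -0.934, -0.003], [-0.934, 0.358, -0.0], [0.002, 0.003, -1.0]]
force: [0.0, 0.2, -3.3]
opening: 0.638
grasp_force: 30.0
```

```bash
python3 - <<'E'
from h import *
s=bot.read_state(); print(s['position'],s['tcp_rot'],s['joint_positions'],s['opening']*.087)
print(delta([.4315,.2595,.198],down(165)))
E
```

```text
[0.4276 0.1652 0.1986] [[-0.3584 -0.9336 -0.0034]
 [-0.9336  0.3584 -0.0005]
 [ 0.0017  0.003  -1.    ]] [   7.1112   21.2537  107.7477   -0.0057   51.1931 -151.8825] 0.05551870399701151
[-0.0894  0.0302  0.0005  0.1743 -0.0866 -6.0028]
```

Call:
play_rows([
  [[-0.009,0.003,0,0,0,-1],[-0.027,0.009,0,0,0,-2],[-0.049,0.017,0,0,0,-4],[-0.069,0.023,0,0.1,0,-5],[-0.083,0.028,0,0.17,-0.1,-6],[-0.0894,0.0302,0,0.17,-0.1,-6],[-0.0894,0.0302,0,0.17,-0.1,-6],[-0.0894,0.0302,0,0.17,-0.1,-6]],
])

```text
time_s: 17.5
position: [0.4318, 0.2603, 0.1987]
tcp_rot: [[-0.262, -0.965, 0.0], [-0.965, 0.262, -0.0], [0.0, -0.0, -1.0]]
force: [-0.4, 0.3, -1.7]
opening: 0.637
grasp_force: 30.0
```

```bash
python3 - <<'E'
from h import *
r=imaging.capture("wrist"); s=bot.read_state(); P=s['position']; print(P,np.array(s['tcp_rot'])[:,2],s['joint_positions'],s['force'])
print(delta([.4315,.2595,.145],down(165)))
g=cv2.GaussianBlur(cv2.cvtColor(r["frame"],cv2.COLOR_RGB2GRAY),(3,3),0).astype(np.float32)
m=np.minimum(np.hypot(cv2.Sobel(g,cv2.CV_32F,1,0),cv2.Sobel(g,cv2.CV_32F,0,1)),120)
def fit(rad,z,x0,y0,lo,hi):
    t=np.radians(np.linspace(lo,hi,120)); b=[]
    for x in np.arange(x0-.01,x0+.01,.0005):
        for y in np.arange(y0-.01,y0+.01,.0005):
            p=px(r,np.c_[x+rad*np.cos(t),y+rad*np.sin(t),np.full(120,z)]).astype(np.float32); b.append((cv2.remap(m,p[:,0],p[:,1],cv2.INTER_LINEAR).mean(),x,y))
    print(np.round(sorted(b)[-3:],4).tolist())
fit(.058,P[2]-.0392+.018,P[0],P[1],190,330)
fit(.074,.095,.4315,.26,200,250)
E
```

```text
[0.4318 0.26   0.1987] [ 0.0004 -0.0001 -1.    ] [  18.3386   24.3149  101.7536   -0.0165   53.9139 -146.4391] [-0.7827  0.4404 -2.289 ]
[ 0.0005  0.0002  0.0537 -0.022  -0.0014 -0.2125]
[[103.9224, 0.4313, 0.2585], [104.3755, 0.4318, 0.2585], [105.8799, 0.4318, 0.258]]
[[119.5792, 0.433, 0.258], [119.8439, 0.432, 0.261], [119.9667, 0.4325, 0.2605]]
```

Call:
play_rows([
  [[0,0,0.008,0,0,0],[0,0,0.022,0,0,0],[0,0,0.036,0,0,0],[0,0,0.045,0,0,0],[0,0,0.051,0,0,0],[0,0,0.055,0,0,0],[0,0,0.057,0,0,0],[0,0,0.057,0,0,0]],
])

```text
time_s: 18.22
position: [0.4324, 0.2606, 0.1418]
tcp_rot: [[-0.262, -0.965, 0.001], [-0.965, 0.262, 0.001], [-0.001, -0.001, -1.0]]
force: [-0.6, -0.3, -2.0]
opening: 0.636
grasp_force: 30.0
```

```bash
python3 - <<'E'
from h import *
s=bot.read_state(); print(s['position'],s['force'],s['moment'],s['opening']*.087, np.array(s['tcp_rot'])[:,2])
E
```

```text
[0.4324 0.2606 0.1418] [-0.645  -0.3097 -2.0394] [0.1414 0.04   0.0078] 0.05532272968230237 [ 0.0013  0.0006 -1.    ]
```

Call:
play_rows([
  [[0,0,0.002,0,0,0],[0,0,0.004,0,0,0],[0,0,0.006,0,0,0],[0,0,0.008,0,0,0],[0,0,0.0095,0,0,0],[0,0,0.0105,0,0,0],[0,0,0.011,0,0,0],[0,0,0.011,0,0,0]],
])

```text
time_s: 18.88
position: [0.4323, 0.2608, 0.131]
tcp_rot: [[-0.261, -0.965, 0.001], [-0.965, 0.261, 0.001], [-0.001, -0.001, -1.0]]
force: [0.4, -0.2, -3.3]
opening: 0.638
grasp_force: 30.0
```

```bash
python3 - <<'E'
from h import *
s=bot.read_state(); print(s['position'],s['force'],s['moment'],s['opening']*.087, np.array(s['tcp_rot'])[:,2])
E
```

```text
[0.4323 0.2608 0.131 ] [ 0.4487 -0.1769 -3.2725] [ 0.1113  0.1254 -0.0241] 0.05546586441546772 [ 0.0014  0.0007 -1.    ]
```

Going in without resistance, so I lower a little more until it makes contact.

Call:
play_rows([
  [[0,0,0.0005,0,0,0],[0,0,0.001,0,0,0],[0,0,0.0015,0,0,0],[0,0,0.0015,0,0,0],[0,0,0.0015,0,0,0]],
])

```text
time_s: 19.3
position: [0.4324, 0.2608, 0.1302]
tcp_rot: [[-0.261, -0.965, 0.002], [-0.965, 0.261, 0.001], [-0.001, -0.002, -1.0]]
force: [-2.2, -0.8, 5.0]
opening: 0.638
grasp_force: 30.0
```

```bash
python3 - <<'E'
from h import *
s=bot.read_state(); print(s['position'],s['force'],s['moment'],s['opening']*.087, np.array(s['tcp_rot'])[:,2])
E
```

```text
[0.4324 0.2608 0.1302] [-2.207  -0.8067  4.9632] [-0.0527  0.413  -0.003 ] 0.05549274698774214 [ 0.0021  0.0009 -1.    ]
```

The lid is seated: contact came at 5 N with the lid origin at 0.091 m. Opening and rising to cap height.

Call:
play_rows([
  [[0,0,0,0,0,0],[0,0,0,0,0,0],[0,0,0,0,0,0],[0,0,0,0,0,0],[0,0,0,0,0,0],[0,0,0,0,0,0]],
], fingers=0.078)

```text
time_s: 19.8
position: [0.4323, 0.2608, 0.1294]
tcp_rot: [[-0.261, -0.965, 0.001], [-0.965, 0.261, 0.001], [-0.001, -0.001, -1.0]]
force: [-0.1, 0.3, -0.3]
opening: 0.883
grasp_force: 0.0
```

Call:
play_rows([
  [[0,0,-0.005,0,0,0],[0,0,-0.012,0,0,0],[0,0,-0.019,0,0,0],[0,0,-0.023,0,0,0],[0,0,-0.024,0,0,0],[0,0,-0.024,0,0,0]],
])

```text
time_s: 20.3
position: [0.4326, 0.2609, 0.1543]
tcp_rot: [[-0.261, -0.965, 0.003], [-0.965, 0.261, 0.001], [-0.002, -0.003, -1.0]]
force: [-0.2, -0.2, -0.1]
opening: 0.894
grasp_force: 0.0
```

```bash
python3 - <<'E'
from h import *
s=bot.read_state(); print(s['position'],s['force'],s['opening']*.087,s['time_s'])
r=imaging.capture("wrist"); a=imaging.capture("scene")
k=cv2.resize(a["frame"][90:250,80:290],(400,300))
cv2.imwrite("pics/w6.png",np.hstack([cv2.resize(r["frame"],(400,300)),k])[:,:,::-1])
g=cv2.GaussianBlur(cv2.cvtColor(r["frame"],cv2.COLOR_RGB2GRAY),(3,3),0).astype(np.float32)
m=np.minimum(np.hypot(cv2.Sobel(g,cv2.CV_32F,1,0),cv2.Sobel(g,cv2.CV_32F,0,1)),120)
t=np.radians(np.linspace(190,330,120)); b=[]
for z in (.105,.107,.109,.111,.113,.115):
  b=[]
  for x in np.arange(.424,.440,.0005):
    for y in np.arange(.252,.27,.0005):
        p=px(r,np.c_[x+.058*np.cos(t),y+.058*np.sin(t),np.full(120,z)]).astype(np.float32); b.append((cv2.remap(m,p[:,0],p[:,1],cv2.INTER_LINEAR).mean(),x,y))
  print(z,np.round(max(b),4))
E
```

```text
[0.4326 0.2609 0.1543] [-0.1906 -0.2179 -0.1031] 0.07778163608726694 20.3
0.105 [97.6905  0.4325  0.259 ]
0.107 [98.5239  0.432   0.2575]
0.109 [96.5157  0.432   0.2575]
0.111 [89.7667  0.4325  0.2585]
0.113 [87.5025  0.432   0.2585]
0.115 [85.9371  0.4315  0.258 ]
```

View pics/w6.png

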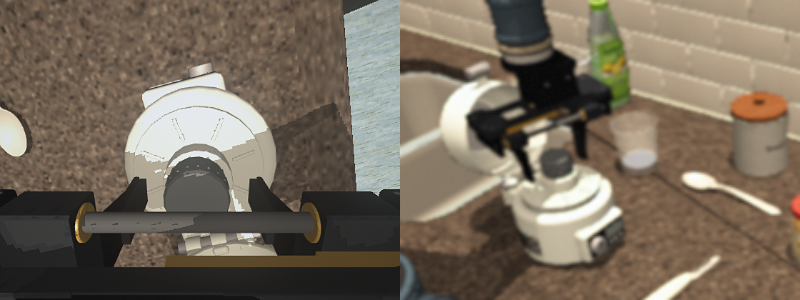

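The lid sits level in the bowl with the cap still on its neck. Now I grip the cap and lift it straight up.

Call:
play_rows([
  [[0,0,0,0,0,0],[0,0,0,0,0,0],[0,0,0,0,0,0],[0,0,0,0,0,0],[0,0,0,0,0,0],[0,0,0,0,0,0],[0,0,0,0,0,0]],
], fingers=0.035)

```text
time_s: 20.98
position: [0.4322, 0.2607, 0.1535]
tcp_rot: [[-0.261, -0.965, 0.001], [-0.965, 0.261, 0.001], [-0.001, -0.001, -1.0]]
force: [0.9, -0.6, -1.1]
opening: 0.536
grasp_force: 30.0
```

```bash
python3 - <<'E'
from h import *
s=bot.read_state(); print(s['position'],s['force'],s['moment'],s['opening']*.087,s['grasp_force'], np.array(s['tcp_rot'])[:,2])
E
```

```text
[0.4322 0.2607 0.1535] [ 0.8969 -0.6086 -1.0551] [ 0.0246  0.083  -0.0128] 0.04661651906480334 30.000011064112186 [ 0.0013  0.0006 -1.    ]
```

Call:
play_rows([
  [[0,0,-0.002,0,0,0],[0,0,-0.006,0,0,0],[0,0,-0.012,0,0,0],[0,0,-0.02,0,0,0],[0,0,-0.03,0,0,0],[0,0,-0.041,0,0,0],[0,0,-0.053,0,0,0],[0,0,-0.065,0,0,0]],
])

```text
time_s: 21.65
position: [0.4322, 0.2607, 0.2199]
tcp_rot: [[-0.261, -0.965, 0.002], [-0.965, 0.261, 0.001], [-0.002, -0.002, -1.0]]
force: [-0.4, 0.2, -0.4]
opening: 0.531
grasp_force: 30.0
```

Call:
play_rows([
  [[0,0,-0.012,0,0,0],[0,0,-0.022,0,0,0],[0,0,-0.03,0,0,0],[0,0,-0.035,0,0,0],[0,0,-0.035,0,0,0],[0,0,-0.035,0,0,0],[0,0,-0.035,0,0,0],[0,0,-0.035,0,0,0]],
])

```text
time_s: 22.32
position: [0.4317, 0.2605, 0.2529]
tcp_rot: [[-0.261, -0.965, 0.0], [-0.965, 0.261, 0.0], [-0.0, -0.0, -1.0]]
force: [0.3, -0.1, -0.7]
opening: 0.537
grasp_force: 30.0
```

```bash
python3 - <<'E'
from h import *
s=bot.read_state(); print(s['position'],s['force'],s['opening']*.087,s['grasp_force'],s['qvel'])
r=imaging.capture("wrist"); a=imaging.capture("scene")
k=cv2.resize(a["frame"][70:250,80:300],(400,300))
cv2.imwrite("pics/w7.png",np.hstack([cv2.resize(r["frame"],(400,300)),k])[:,:,::-1])
E
```

```text
[0.4317 0.2605 0.2529] [ 0.2561 -0.0702 -0.6507] 0.04670232398191164 29.999796710908413 [ 0.0279  0.0395  0.0177 -0.0798  0.0107  0.0314]
```

View pics/w7.png

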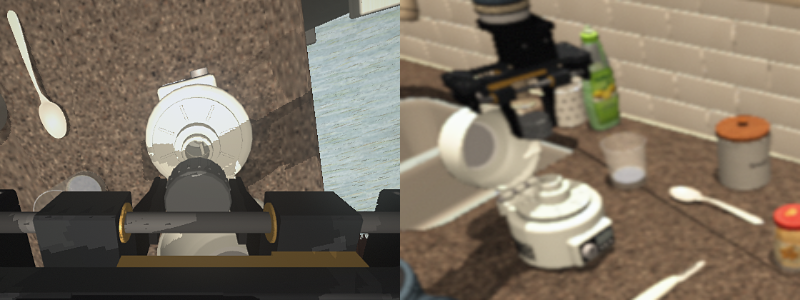

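The cap is held upright about 10 cm up, the lid is home with its bare spout showing, and the cover is open. Handing in.

```bash
python3 -c "
from rig import bot
print(bot.hand_in())"
```

```text
the job is handed in; nothing more can be done
None
```

The job is handed in (the judge returned no result): the cover rests open, the lid sits home in the bowl, and the gripper holds the cap upright about 10 cm above the neck.

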